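Clear a door panel for spraying

ROBOT

A 6-joint arm with a two-finger parallel gripper is mounted at the origin on the work surface. World frame = base frame: x ahead of the robot, y to its left, z up, the work surface at z = 0. Lengths are in m, angles in rad, forces in N, time in s.
With the tool pointing down it reaches from about 0.35 to 0.975 m from the base axis. Payload 17.4 kg.
Tool frame: the origin (TCP) lies at the very end of the fingers, on their centre line; the grasp point (between the pads) lies behind it (ctrl.tcp_to_grasp is the x of the grasp point in the tool frame, in m); x points along the fingers, y is the direction in which the jaws open and shut, and the axes are right-handed (so a half turn about x gives the same grasp; the last joint's range is limited). The gripper opens to 85 mm and grips with 20 to 120 N. Pads are 22 mm wide; open, the fingers measure 114 mm over their backs; the gripper's body (76 mm by 85 mm) begins 54 mm behind the grasp point. The pads swing forward as they close: fully open they stand 13 mm farther back than shut.
Start: joints at [-1.324, 0.116, 1.442, -0, 1.584, -0.038], TCP at [0.19, -0.648, 0.231] pointing down, gripper open.
Joint ranges: [-2.83, 2.83], [-0.83, 2.19], [0.07, 2.5], [-1.14, 4.28], [0.01, 3], [-2.97, 2.97]. Speed limits (rad/s): [1.89, 1.89, 2.22, 3.14, 3.14, 3.14].

INTERFACE

Orientations are given as a unit quaternion [w, x, y, z].
In Python, from plant import ctrl, eyes gives the robot as it stands. The module is installed in compiled form; this text tells all that it offers.
- The arm moves only by the tool servo_tool, never from a script. Its argument "motion" is one flat list of numbers, 7 for each row, row after row: the shift along the tool's x, y, z in mm, then the turn, a rotation vector about the tool's x, y, z in rad, then the finger opening in mm, from 0 to 85.4. A call has 1 to 12 rows; each row is the pose to reach, as a shift and turn from the pose commanded when the call began, along the tool's axes at that moment; what a row does not reach only later rows make up. A row lasts 1/10 s, in which the tool goes at most 50 mm and 8.59 degrees, less where a joint would pass 70% of its speed; a pose out of reach is approached as far as the arm can. A call with a gripper value outside its range is refused whole. The fingers move at their own pace and stop on an object; "grip_force" is the grip in N (left out, the last holds). Time passes only in rows, so rows that repeat a pose let the fingers close. It gives the time, the measured TCP pose, the force and the opening at its end, in the units of the state.
- ctrl.read_state(): the state, without advancing time (a new reading comes with each control period).
- eyes.grab_frame(name): name is "scene" or "side" or "wrist"; returns the picture (420x560x3 uint8, red, green, blue); there is no depth.
- eyes.camera_model(name): a dict with "intrinsics" (3x3 intrinsics, pixels), "view" (4x4, takes a point from world to camera coordinates). Camera axes: x right, y down, z forward; pixel columns grow to the right and rows downward; lengths in m; the calibration is good to about 2 mm. A picture is of the moment at which its call begins: read the wrist's pose just before it. camera_model takes no time and is no camera call; for the wrist camera it gives the pose at the moment of the call.
- ctrl.sign_off(): hands the job in, once; it reports no verdict.
The state is a dict: "time_s": time; "qpos": joint angles; "dq": joint speeds; "tau": joint torques, N m; "tcp_pos": TCP position; "ee_rot": TCP orientation; "contact_force": force on the tool from outside, world axes, zero at the start; "moment": the same for the moment, N m; "grip_width": opening from 0.0 (shut) to 1.0 (fully open).
Only numpy, scipy, OpenCV 4.12 (cv2) and the standard library are available. Lean on these libraries where they do the work, as an engineer would, in place of code of your own. Each camera call takes 0.05 s, during which the arm holds its last target. There are 200 camera calls.

TASK

Get the door panel in the cradle ready for spraying: first sort the steel cabinet knobs lying on it, the round ones into the round tin and the oblong ones into the wooden box. Then take the scraper block from its parking tray, set it foot down on the panel and push all the loose filler chips with it off the open end into the waste trough (never pick or press chips on the panel with the fingers), and stand the scraper back in its parking tray. Leave the tape, brush and can of thinner where they are.

Things in the scene. Friction and masses are not known exactly. Their poses are not given: they have to be found in the camera images.
- cradle: Fixed spray cradle in which a white primed door panel lies level. Origin at bench height under the panel's centre, z up. Panel top 45 mm above the origin, x -110..110, y -170..170 mm. Aluminium fences stand 15 mm above the panel along both x sides and the +y end. The -y end is open and drops into the waste trough.
- trough (a point): Centre of the waste trough's floor, 4 mm above the bench, axes as the cradle's. The trough is part of the cradle and lies along the panel's open end: inside 220 mm (x) by 94 mm (y), outer walls 35 mm above the bench.
- tin: Open round steel tin for the round knobs, fixed: outside radius 60 mm, wall 3 mm, rim 45 mm above the bench, inner floor 4 mm. Origin at the centre of its underside.
- box: Open rectangular wooden box for the oblong knobs, fixed: 130 mm (x) by 120 mm (y), rim 45 mm above the bench, walls and floor 4 mm. Origin at the centre of its underside.
- rest: Shallow black parking tray of the scraper, fixed: 150 mm (x) by 80 mm (y), lip 12 mm high, wall and floor 4 mm. Origin at the centre of its underside. The scraper stands in it, foot down, its long side along the tray's x.
- scraper_grip (a point): Wooden scraper block with a rubber foot: foot 110 mm (x) by 40 mm (y) by 22 mm high; on it stands an upright handle 64 mm (x) by 24 mm (y), from 22 to 72 mm above the underside. This point is the handle's centre, 47 mm above the underside; z up, x along the long side. About 0.16 kg. It starts in the parking tray.
- round1_mid (a point): Round steel cabinet knob, upright cylinder 34 mm in diameter, 26 mm high, 70 g, on the panel at the start; may be absent. This point is its centre, z up.
- round2_mid (a point): Round steel cabinet knob, upright cylinder 34 mm in diameter, 26 mm high, 70 g, on the panel at the start; may be absent. This point is its centre, z up.
- round3_mid (a point): Round steel cabinet knob, upright cylinder 34 mm in diameter, 26 mm high, 70 g, on the panel at the start; may be absent. This point is its centre, z up.
- bar1_mid (a point): Oblong steel cabinet knob, 38 mm (its x) by 22 mm (its y), 26 mm high, 70 g, on the panel at the start; may be absent. This point is its centre, z up.
- bar2_mid (a point): Oblong steel cabinet knob, 38 mm (its x) by 22 mm (its y), 26 mm high, 70 g, on the panel at the start; may be absent. This point is its centre, z up.
- bar3_mid (a point): Oblong steel cabinet knob, 38 mm (its x) by 22 mm (its y), 26 mm high, 70 g, on the panel at the start; may be absent. This point is its centre, z up.
- chip1_mid (a point): Loose chip of hardened beige filler, irregular, about 25 x 22 mm, 9 mm thick, 11 g, lying on the panel at the start; may be absent. This point is its centre, 4.5 mm above its underside.
- chip2_mid (a point): Loose chip of hardened beige filler, irregular, about 25 x 22 mm, 9 mm thick, 11 g, lying on the panel at the start; may be absent. This point is its centre, 4.5 mm above its underside.
- chip3_mid (a point): Loose chip of hardened beige filler, irregular, about 25 x 22 mm, 9 mm thick, 11 g, lying on the panel at the start; may be absent. This point is its centre, 4.5 mm above its underside.
- chip4_mid (a point): Loose chip of hardened beige filler, irregular, about 25 x 22 mm, 9 mm thick, 11 g, lying on the panel at the start; may be absent. This point is its centre, 4.5 mm above its underside.
- chip5_mid (a point): Loose chip of hardened beige filler, irregular, about 25 x 22 mm, 9 mm thick, 11 g, lying on the panel at the start; may be absent. This point is its centre, 4.5 mm above its underside.
- chip6_mid (a point): Loose chip of hardened beige filler, irregular, about 25 x 22 mm, 9 mm thick, 11 g, lying on the panel at the start; may be absent. This point is its centre, 4.5 mm above its underside.
- tape: Bystander: roll of masking tape lying flat, 90 mm across, 24 mm high. Origin under its centre.
- brush: Bystander: paint brush lying on the bench, about 200 mm long along its x.
- thinner: Bystander: small aluminium can, 56 mm across, 90 mm high. Origin under its centre.
Things that resemble listed ones, but are neither listed nor needed, are in the scene too. What is shaped like the part that bears bar2_mid but pink or purple is not meant.

How it is judged:
On the way, in this order (a step that is already met when the one before it is completed fails the run):
1. every knob lies in its container: round in the tin, oblong in the box (horizontal distance between each of round1_mid, round2_mid, round3_mid and tin below 0.05 m and z of each of round1_mid, round2_mid, round3_mid in the frame of tin below 0.05 m and x of bar1_mid in the frame of box between -0.057 and 0.057 m and y of bar1_mid in the frame of box between -0.052 and 0.052 m and z of bar1_mid in the frame of box between 0 and 0.05 m and x of bar2_mid in the frame of box between -0.057 and 0.057 m and y of bar2_mid in the frame of box between -0.052 and 0.052 m and z of bar2_mid in the frame of box between 0 and 0.05 m and x of bar3_mid in the frame of box between -0.057 and 0.057 m and y of bar3_mid in the frame of box between -0.052 and 0.052 m and z of bar3_mid in the frame of box between 0 and 0.05 m), for 0.2 s.
2. the scraper stands foot down on the panel (x of scraper_grip in the frame of cradle between -0.11 and 0.11 m and y of scraper_grip in the frame of cradle between -0.17 and 0.17 m and z of scraper_grip in the frame of cradle between 0.08 and 0.1 m and angle between scraper_grip's own z axis and vertical below 0.15 rad), for 0.1 s.
3. every chip lies in the waste trough (y of chip1_mid in the frame of cradle between -0.266 and -0.17 m and x of chip1_mid in the frame of cradle between -0.112 and 0.112 m and z of each of chip1_mid, chip2_mid, chip3_mid, chip4_mid, chip5_mid, chip6_mid in the frame of cradle below 0.034 m and y of chip2_mid in the frame of cradle between -0.266 and -0.17 m and x of chip2_mid in the frame of cradle between -0.112 and 0.112 m and y of chip3_mid in the frame of cradle between -0.266 and -0.17 m and x of chip3_mid in the frame of cradle between -0.112 and 0.112 m and y of chip4_mid in the frame of cradle between -0.266 and -0.17 m and x of chip4_mid in the frame of cradle between -0.112 and 0.112 m and y of chip5_mid in the frame of cradle between -0.266 and -0.17 m and x of chip5_mid in the frame of cradle between -0.112 and 0.112 m and y of chip6_mid in the frame of cradle between -0.266 and -0.17 m and x of chip6_mid in the frame of cradle between -0.112 and 0.112 m), for 0.2 s.
At the end, for the whole second after the job is handed in: Every round knob lies in the tin and every oblong knob in the box (below the rim level), every chip lies down in the waste trough, and the scraper stands upright in its parking tray (centre within 30 mm along and 25 mm across, tilt under 7 degrees) (all of step 1 and all of step 3 and x of scraper_grip in the frame of rest between -0.03 and 0.03 m and y of scraper_grip in the frame of rest between -0.025 and 0.025 m and z of scraper_grip in the frame of rest between 0.04 and 0.06 m and angle between scraper_grip's own z axis and vertical below 0.12 rad); the robot touches nothing.
It fails at once if a chip on the panel is pinched or pressed with the fingers ((contact force between the fingers and chip1 above 1 N and z of chip1_mid in the frame of cradle above 0.04 m and x of chip1_mid in the frame of cradle between -0.11 and 0.11 m and y of chip1_mid in the frame of cradle between -0.17 and 0.17 m) or (contact force between the fingers and chip2 above 1 N and z of chip2_mid in the frame of cradle above 0.04 m and x of chip2_mid in the frame of cradle between -0.11 and 0.11 m and y of chip2_mid in the frame of cradle between -0.17 and 0.17 m) or (contact force between the fingers and chip3 above 1 N and z of chip3_mid in the frame of cradle above 0.04 m and x of chip3_mid in the frame of cradle between -0.11 and 0.11 m and y of chip3_mid in the frame of cradle between -0.17 and 0.17 m) or (contact force between the fingers and chip4 above 1 N and z of chip4_mid in the frame of cradle above 0.04 m and x of chip4_mid in the frame of cradle between -0.11 and 0.11 m and y of chip4_mid in the frame of cradle between -0.17 and 0.17 m) or (contact force between the fingers and chip5 above 1 N and z of chip5_mid in the frame of cradle above 0.04 m and x of chip5_mid in the frame of cradle between -0.11 and 0.11 m and y of chip5_mid in the frame of cradle between -0.17 and 0.17 m) or (contact force between the fingers and chip6 above 1 N and z of chip6_mid in the frame of cradle above 0.04 m and x of chip6_mid in the frame of cradle between -0.11 and 0.11 m and y of chip6_mid in the frame of cradle between -0.17 and 0.17 m)).
It fails at once if the tape roll, the brush or the can of thinner is pushed more than 4 cm out of its place (distance of any of tape, brush, thinner from where it was at the start of the episode above 0.04 m).
Of round1, round2, round3, bar1, bar2, bar3 only 4 to 6 are there at a start; the rules pass over those that are not, and their reading is None.
Of chip1, chip2, chip3, chip4, chip5, chip6 only 4 to 6 are there at a start; the rules pass over those that are not, and their reading is None.
At some moment in a run one of round1, round2, round3, bar1, bar2, bar3 may be knocked a few centimetres aside while the robot is not near it.
Once in a run the grip may slacken for a moment while it holds something.
It also fails if it takes over 208 s, if anything falls off the work surface, if the arm or the gripper's body presses on something with over 40 N, if the wrist force passes 120 N, or if a joint passes its speed limit or range.

## Working session

There is one attempt and no reset: what is moved stays moved. The work goes in short steps, Python scripts to look and compute and a tool call to move; the robot and the scene stay as the last step left them, time stands still between calls to the robot, and variables do not carry over. Pictures are saved under pics/ and viewed, about 12 in all and at most 16, crops included, and the job is handed in when it is done.

Besides the shell and the picture viewer there is one more tool, called after "Call:" in YAML: its name, and indented under it one key for each argument. servo_tool: Moves the arm, as the interface text tells. Its arguments: {"type":"object","properties":{"motion":{"type":"array","items":{"type":"number"}},"grip_force":{"type":"number"}},"required":["motion"]}

```bash
mkdir -p pics; cat > h.py <<'E'
import numpy as np, cv2
from plant import ctrl, eyes
def grab(n,f=None):
    m=eyes.camera_model(n); im=eyes.grab_frame(n)
    if f: cv2.imwrite('pics/'+f,im[:,:,::-1])
    return im,m
def ray(m,uv,z):
    K,V=np.array(m['intrinsics']),np.array(m['view'])
    R,t=V[:3,:3],V[:3,3]; c=-R.T@t
    d=R.T@np.linalg.inv(K)@np.array([uv[0],uv[1],1.0])
    return c+d*(z-c[2])/d[2]
def proj(m,p):
    K,V=np.array(m['intrinsics']),np.array(m['view'])
    q=K@(V[:3,:3]@np.array(p)+V[:3,3]); return q[:2]/q[2]
E
python3 - <<'E'
from h import *
s=ctrl.read_state(); print({k:np.round(v,3) for k,v in s.items()}, ctrl.tcp_to_grasp)
for n in("scene","side"):
    im,m=grab(n,n+'0.png'); V=np.array(m['view']); print(n,-V[:3,:3].T@V[:3,3],V[2,:3],np.array(m['intrinsics'])[0])
a=cv2.imread('pics/scene0.png');b=cv2.imread('pics/side0.png')
E
```

```text
{'time_s': np.float64(0.0), 'qpos': array([-1.324,  0.117,  1.442,  0.   ,  1.584, -0.038]), 'dq': array([-0.001,  0.   ,  0.   , -0.002, -0.002,  0.002]), 'tau': array([ 1.0000e-03, -7.3199e+01, -6.3249e+01, -0.0000e+00,  6.0000e-03,
       -0.0000e+00]), 'tcp_pos': array([ 0.19 , -0.648,  0.231]), 'ee_rot': array([-0.1  , -0.7  , -0.101,  0.7  ]), 'contact_force': array([-0.29 , -0.322, -0.088]), 'moment': array([-0.031, -0.045, -0.086]), 'grip_width': np.float64(1.0)} -0.0187
scene [1.22204551 0.06760795 0.93517575] [-0.59618795 -0.09755722 -0.79689555] [398.57637852   0.         273.16242632]
side [0.45110202 0.94500752 0.8184385 ] [ 0.06840739 -0.797799   -0.5990302 ] [524.13663862   0.         275.03000886]
```

View pics/scene0.png

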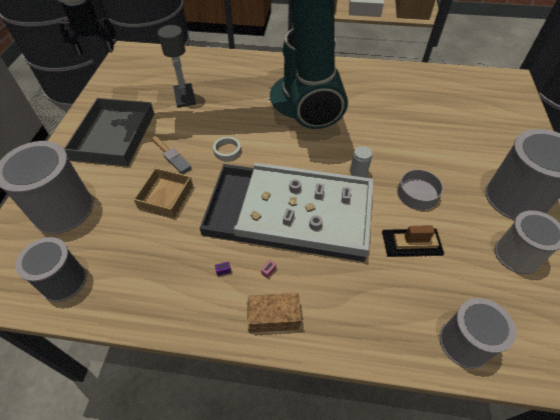

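View pics/side0.png

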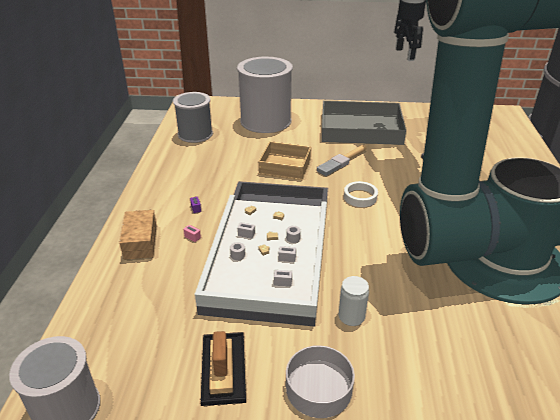

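The scene view shows the cradle at about (290,210), with the trough on its left (-y). The tin is at (420,188), the box at (165,193) and the tray with scraper at (413,240). The knobs look like 2 round and 3 bars, plus about 4 chips. I'll zoom in on both views.

```bash
python3 - <<'E'
from h import *
a=cv2.imread('pics/scene0.png')[155:265,195:385];b=cv2.imread('pics/side0.png')[175:325,190:340]
a=cv2.resize(a,None,fx=4,fy=4,interpolation=3)[:, :760]
cv2.imwrite('pics/za.png',a)
cv2.imwrite('pics/zb.png',cv2.resize(b,None,fx=4,fy=4,interpolation=3))
E
```

```text
(no output)
```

View pics/za.png

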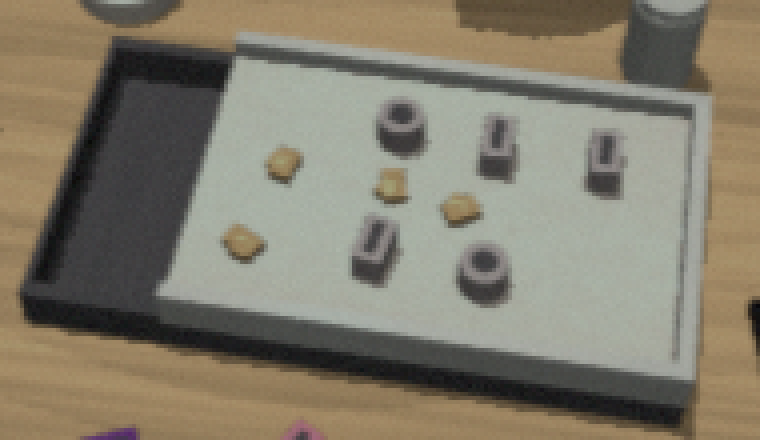

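View pics/zb.png

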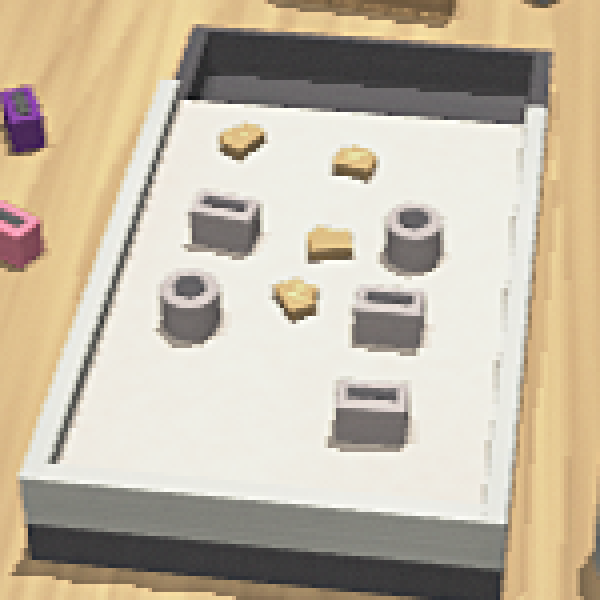

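The zooms agree: 2 round knobs, 3 bars and 4 chips on the panel. Next I'll turn the picked pixels into positions.

```bash
python3 - <<'E'
from h import *
ms,md=eyes.camera_model('scene'),eyes.camera_model('side')
A=lambda u,v,z:ray(ms,(u/4+195-.4,v/4+155-.4),z)[:2]
B=lambda u,v,z:ray(md,(u/4+190-.4,v/4+175-.4),z)[:2]
def sh(n,*ps): print(n,*[np.round(p*1000,0) for p in ps])
z=.071
sh('r1',A(401,110,z),B(413,219,z)); sh('r2',A(485,259,z),B(190,287,z))
sh('b1',A(498,128,z),B(389,300,z)); sh('b2',A(605,144,z),B(373,392,z)); sh('b3',A(376,233,z),B(226,207,z))
for n,a,b in (('c1',(284,162),(354,160)),('c2',(243,242),(242,139)),('c3',(392,185),(330,241)),('c4',(461,208),(296,298))): sh(n,A(*a,.05),B(*b,.05))
sh('fence +y-x',A(711,95,.06),B(505,522,.06)); sh('fence +y+x',A(693,382,.06),B(22,478,.06))
sh('fence -y-x',A(237,33,.06),B(547,107,.06)); sh('fence -y+x',A(160,297,.06),B(165,82,.06))
S=lambda u,v,z:ray(ms,(u,v),z)[:2]; D=lambda u,v,z:ray(md,(u,v),z)[:2]
sh('tin',S(420,183,.045),D(320,368,.045))
sh('box scene',*[S(*p,.045) for p in((161,171),(193,180),(168,208),(136,194))],); sh('box side',*[D(*p,.045) for p in((268,143),(311,149),(304,171),(259,163))])
sh('rest side',*[D(*p,.012) for p in((203,333),(243,332),(246,402),(202,404))]); sh('rest sc',*[S(*p,.012) for p in((388,228),(440,228),(442,255),(384,255))])
E
python3 - <<'E'
import cv2
a=cv2.imread('pics/scene0.png');b=cv2.imread('pics/side0.png')
import numpy as np
A=cv2.resize(a[150:270,370:460],None,fx=4,fy=4,interpolation=3)
B=cv2.resize(b[320:420,190:360],None,fx=2.6,fy=2.6,interpolation=3)[:, :440]
C=cv2.resize(a[160:220,125:200],None,fx=4,fy=4,interpolation=3)
o=np.zeros((520,800,3),np.uint8);o[:480,:360]=A;o[:260,360:800]=B;o[270:510,400:700]=C;cv2.imwrite('pics/zc.png',o)
E
```

```text
r1 [488.  11.] [490.  14.]
r2 [609.  81.] [609.  82.]
b1 [496.  81.] [500.  85.]
b2 [500. 156.] [503. 157.]
b3 [598.   7.] [598.  11.]
c1 [529. -67.] [530. -67.]
c2 [602. -84.] [601. -83.]
c3 [540.  11.] [538.  12.]
c4 [553.  61.] [553.  63.]
fence +y-x [435. 231.] [433. 232.]
fence +y+x [678. 218.] [674. 221.]
fence -y-x [ 420. -119.] [ 414. -117.]
fence -y+x [ 661. -129.] [ 655. -126.]
tin [421. 370.] [423. 367.]
box scene [ 476. -394.] [ 498. -289.] [ 607. -331.] [ 571. -438.]
box side [ 588. -424.] [ 459. -398.] [ 475. -277.] [ 603. -309.]
rest side [652. 278.] [574. 270.] [548. 423.] [623. 432.]
rest sc [569. 282.] [550. 423.] [637. 420.] [658. 269.]
```

View pics/zc.png

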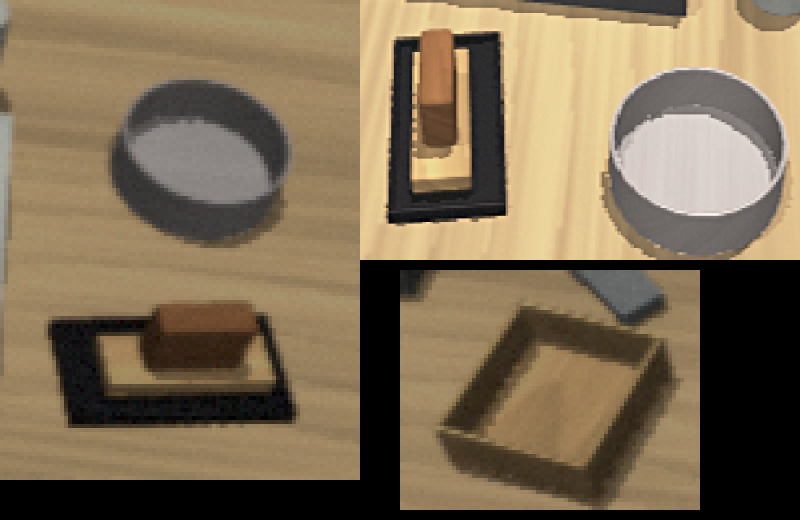

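The crops give clear corners for the handle, tray, tin and box. I'll work out the bar yaws, the scraper pose and the tool axes, then move.

```bash
python3 - <<'E'
from h import *
from scipy.spatial.transform import Rotation as R
ms,md=eyes.camera_model('scene'),eyes.camera_model('side')
A=lambda u,v,z:ray(ms,(u/4+195-.4,v/4+155-.4),z)[:2]
B=lambda u,v,z:ray(md,(u/4+190-.4,v/4+175-.4),z)[:2]
for n,p,q,a,b in (('b1',(358,286),(425,292),(498,118),(496,148)),('b2',(337,380),(410,385),(606,128),(604,166)),('b3',(193,190),(261,200),(380,218),(372,248))):
    for d in (B(*q,.071)-B(*p,.071),A(*b,.071)-A(*a,.071)): print(n,np.degrees(np.arctan2(d[1],d[0])).round(1))
s=[ray(ms,(370+x/4,150+y/4),.076)[:2] for x,y in((160,303),(252,303),(257,335),(150,337))]
d=[ray(md,(190+(x-360)/2.6,320+y/2.6),.076)[:2] for x,y in((421,30),(453,30),(456,108),(418,105))]
for k in(s,d):print(np.round(np.array(k)*1000),np.round(np.mean(k,0)*1000))
st=ctrl.read_state(); q=st['ee_rot']; r=R.from_quat(np.roll(q,-1)); print(r.as_matrix().round(3))
T=np.array([[0,0,1],[0,1,0],[-1,0,0]]).T.astype(float)
for sg in(1,-1):
  t=np.stack([[0,0,-1],[0,sg,0],np.cross([0,0,-1],[0,sg,0])],1); print(sg,(r.inv()*R.from_matrix(t)).as_rotvec(),t[:,2])
E
```

```text
b1 176.5
b1 1.4
b2 178.7
b2 -0.3
b3 171.1
b3 -5.2
[[600. 323.]
 [592. 382.]
 [617. 382.]
 [627. 315.]] [609. 351.]
[[617. 326.]
 [595. 325.]
 [583. 389.]
 [608. 389.]] [601. 357.]
[[-0.     0.281 -0.96 ]
 [ 0.001 -0.96  -0.281]
 [-1.    -0.001 -0.   ]]
1 [-2.85684801e+00 -1.44684819e-03  1.81282491e-04] [1 0 0]
-1 [2.84744288e-01 1.26052182e-04 1.00604515e-03] [-1  0  0]
```

Call:
servo_tool:
  motion: [60, -516, -576, 0.285, 0, 0, 50, 60, -516, -576, 0.285, 0, 0, 50, 60, -516, -576, 0.285, 0, 0, 50, 60, -516, -576, 0.285, 0, 0, 50, 60, -516, -576, 0.285, 0, 0, 50, 60, -516, -576, 0.285, 0, 0, 50, 60, -516, -576, 0.285, 0, 0, 50, 60, -516, -576, 0.285, 0, 0, 50, 60, -516, -576, 0.285, 0, 0, 50, 60, -516, -576, 0.285, 0, 0, 50, 60, -516, -576, 0.285, 0, 0, 50, 60, -516, -576, 0.285, 0, 0, 50]
  grip_force: 40

```text
time_s: 1.3
tcp_pos: [0.5057, -0.1375, 0.1847]
ee_rot: [-0.0, 0.707, -0.0, -0.707]
contact_force: [0.3, -1.2, -0.1]
grip_width: 0.584
```

Call:
servo_tool:
  motion: [25, -147, -92, 0, 0, 0, 50, 25, -147, -92, 0, 0, 0, 50, 25, -147, -92, 0, 0, 0, 50, 25, -147, -92, 0, 0, 0, 50, 25, -147, -92, 0, 0, 0, 50, 25, -147, -92, 0, 0, 0, 50]

```text
time_s: 1.9
tcp_pos: [0.5969, 0.0077, 0.1594]
ee_rot: [-0.0, -0.707, -0.0, 0.708]
contact_force: [0.7, -0.4, -0.8]
grip_width: 0.583
```

```bash
python3 - <<'E'
from h import *
s=ctrl.read_state(); im,m=grab('wrist','w1.png'); V=np.array(m['view']); print(s['time_s'],s['tcp_pos'],-V[:3,:3].T@V[:3,3],V[2,:3])
for n,p in dict(b3=(.598,.009,.071),r2=(.609,.0815,.071),r1=(.489,.012,.071),b1=(.498,.083,.071),c3=(.539,.0115,.05)).items(): print(n,proj(m,p).round())
E
```

```text
1.9 [0.5969405  0.00770514 0.15935089] [0.66716662 0.00812981 0.30207833] [-2.75517108e-01  7.70159236e-04 -9.61295860e-01]
b3 [274. 216.]
r2 [172. 201.]
r1 [270. 345.]
b1 [182. 335.]
c3 [271. 277.]
```

View pics/w1.png

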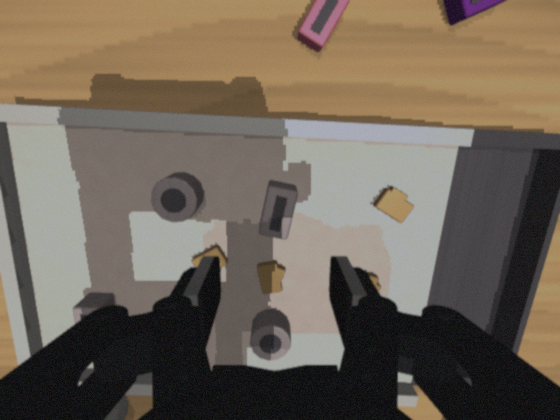

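The wrist view shows b3 at about (280,208), r2 at (177,198), r1 at (270,335) and the chips between them. That is close to the predictions, so I'll measure b3's yaw on the rectified plane of its top.

```bash
cat >> h.py <<'E'
def top(im,m,c,z,h=.04,s=4000):
    # rectified view of plane z around c: image right=-y, up=+x, s px/m
    n=int(2*h*s); w=[(c[0]+a*h,c[1]+b*h,z) for a,b in((1,1),(1,-1),(-1,-1),(-1,1))]
    H=cv2.getPerspectiveTransform(np.float32([proj(m,p) for p in w]),np.float32([(0,0),(n,0),(n,n),(0,n)]))
    return cv2.warpPerspective(im,H,(n,n),flags=cv2.INTER_CUBIC)
E
python3 - <<'E'
from h import *
im=cv2.imread('pics/w1.png'); m=eyes.camera_model('wrist')
o=np.hstack([top(im,m,(.598,.009),.071),top(im,m,(.609,.0815),.071)])
cv2.imwrite('pics/t1.png',cv2.convertScaleAbs(o,alpha=1.6))
E
```

```text
(no output)
```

View pics/t1.png

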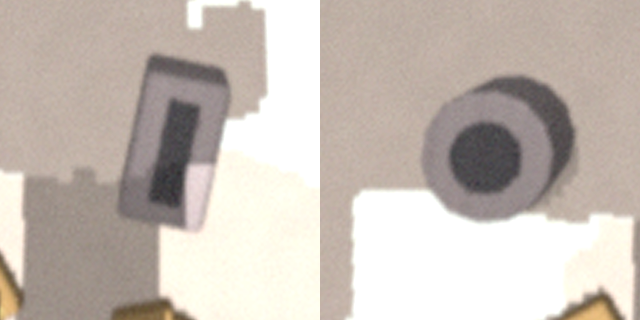

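Call:
servo_tool:
  motion: [40, 2, -3.5, 0.15, 0, 0, 50, 65, 2, -3.5, 0.2, 0, 0, 50, 95, 2, -3.5, 0.2, 0, 0, 50, 110, 2, -3.5, 0.2, 0, 0, 50, 110, 2, -3.5, 0.2, 0, 0, 50, 110, 2, -3.5, 0.2, 0, 0, 12, 110, 2, -3.5, 0.2, 0, 0, 12, 110, 2, -3.5, 0.2, 0, 0, 12, 110, 2, -3.5, 0.2, 0, 0, 12, 110, 2, -3.5, 0.2, 0, 0, 12, 90, 2, -3.5, 0.2, 0, 0, 12, 50, 2, -3.5, 0.2, 0, 0, 12]
  grip_force: 50

```text
time_s: 3.15
tcp_pos: [0.5994, 0.0054, 0.1087]
ee_rot: [0.071, -0.702, 0.071, 0.705]
contact_force: [1.0, 0.1, -0.9]
grip_width: 0.246
```

Call:
servo_tool:
  motion: [-40, 30, 2, 0, 0, 0, 12, -50, 385, 24, 0, 0, 0, 12, -50, 385, 24, 0, 0, 0, 12, -50, 385, 24, 0, 0, 0, 12, -50, 385, 24, 0, 0, 0, 12, -50, 385, 24, 0, 0, 0, 12, -50, 385, 24, 0, 0, 0, 12, -50, 385, 24, 0, 0, 0, 12, -50, 385, 24, 0, 0, 0, 12, -50, 385, 24, 0, 0, 0, 12, -50, 385, 24, 0, 0, 0, 12, -50, 385, 24, 0, 0, 0, 12]

```text
time_s: 4.35
tcp_pos: [0.5011, -0.3659, 0.1602]
ee_rot: [-0.07, 0.704, -0.07, -0.703]
contact_force: [-0.2, 1.3, -0.6]
grip_width: 0.245
```

```bash
python3 - <<'E'
from h import *
s=ctrl.read_state(); im,m=grab('wrist','w2.png'); print(s['time_s'],s['tcp_pos'],s['grip_width'])
print([proj(m,(.533+x*.97+y*.243,-.356-x*.243+y*.97,.045)).round() for x,y in((.065,.06),(.065,-.06),(-.065,-.06),(-.065,.06))])
E
```

```text
4.35 [ 0.50108647 -0.36594603  0.16020205] 0.2453366148274602
[array([174.,  78.]), array([340.,  86.]), array([325., 252.]), array([180., 246.])]
```

View pics/w2.png

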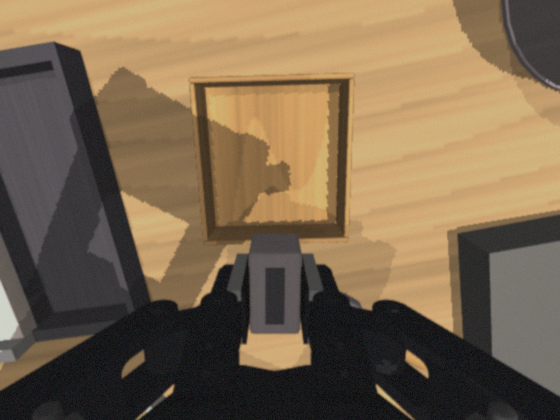

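The bar is held well in the fingers. The box rim corners are at (191,80), (353,75), (347,238) and (206,240).

```bash
python3 - <<'E'
from h import *
m=eyes.camera_model('wrist')
p=np.array([ray(m,c,.045)[:2] for c in((191,80),(353,75),(347,238),(206,240))])*1000
print(p.round(),p.mean(0)); d=(p[0]+p[1]-p[2]-p[3]);print(np.arctan2(d[1],d[0]),np.linalg.norm(d)/2,np.linalg.norm(p[0]+p[3]-p[1]-p[2])/2)
E
```

```text
[[ 607. -325.]
 [ 587. -440.]
 [ 464. -418.]
 [ 485. -304.]] [ 535.88309014 -371.9718842 ]
-0.17021568228670073 123.89424969667836 116.36347537648054
```

Call:
servo_tool:
  motion: [40, 20, -6, 0, 0, 0, 12, 90, 20, -6, 0, 0, 0, 12, 130, 20, -6, 0, 0, 0, 12, 143, 20, -6, 0, 0, 0, 12, 143, 20, -6, 0, 0, 0, 12, 143, 20, -6, 0, 0, 0, 32, 143, 20, -6, 0, 0, 0, 32, 143, 20, -6, 0, 0, 0, 32, 110, 20, -6, 0, 0, 0, 32, 60, 20, -6, 0, 0, 0, 32, 10, 20, -6, -0.1, 0, 0, 50, 0, 20, -6, -0.2, 0, 0, 50]

```text
time_s: 5.6
tcp_pos: [0.504, -0.3892, 0.1682]
ee_rot: [0.003, 0.71, -0.001, -0.704]
contact_force: [0.2, -0.2, -0.4]
grip_width: 0.583
```

Call:
servo_tool:
  motion: [0, -469, 5, 0, 0, 0, 50, 0, -469, 5, 0, 0, 0, 50, 0, -469, 5, 0, 0, 0, 50, 0, -469, 5, 0, 0, 0, 50, 0, -469, 5, 0, 0, 0, 50, 0, -469, 5, 0, 0, 0, 50, 0, -469, 5, 0, 0, 0, 50, 0, -469, 5, 0, 0, 0, 50, 0, -469, 5, 0, 0, 0, 50, 0, -469, 5, 0, 0, 0, 50, 0, -469, 5, 0, 0, 0, 50, 0, -469, 5, 0, 0, 0, 50]

```text
time_s: 6.8
tcp_pos: [0.4977, 0.0813, 0.1607]
ee_rot: [0.0, 0.708, 0.0, -0.707]
contact_force: [-0.2, 0.4, 0.8]
grip_width: 0.584
```

```bash
python3 - <<'E'
from h import *
s=ctrl.read_state(); im,m=grab('wrist','w3.png'); print(s['time_s'],s['tcp_pos'])
im=cv2.imread('pics/w3.png')
o=np.hstack([top(im,m,c,.071,.04,3200) for c in((.498,.083),(.5015,.1565),(.489,.012))])
cv2.imwrite('pics/t3.png',cv2.convertScaleAbs(o,alpha=1.6))
E
```

```text
6.8 [0.49765188 0.08125737 0.16070537]
```

View pics/t3.png

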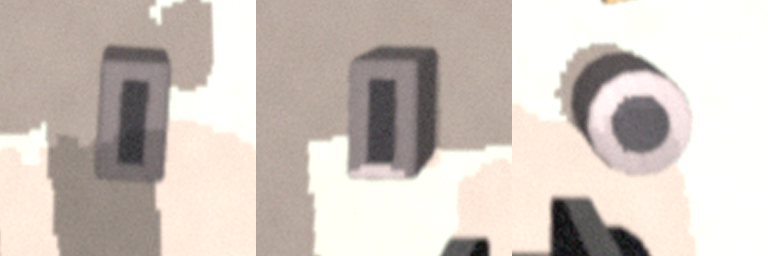

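Call:
servo_tool:
  motion: [40, 0, -2.8, 0.055, 0, 0, 50, 70, 0, -2.8, 0.055, 0, 0, 50, 100, 0, -2.8, 0.055, 0, 0, 50, 111, 0, -2.8, 0.055, 0, 0, 50, 111, 0, -2.8, 0.055, 0, 0, 50, 111, 0, -2.8, 0.055, 0, 0, 12, 111, 0, -2.8, 0.055, 0, 0, 12, 111, 0, -2.8, 0.055, 0, 0, 12, 111, 0, -2.8, 0.055, 0, 0, 12, 111, 0, -2.8, 0.055, 0, 0, 12, 70, 0, -2.8, 0.055, 0, 0, 12, 20, 0, -2.8, 0.055, 0, 0, 12]

```text
time_s: 8.05
tcp_pos: [0.4994, 0.081, 0.1402]
ee_rot: [0.019, -0.706, 0.02, 0.708]
contact_force: [1.7, 0.3, 0.2]
grip_width: 0.245
```

Call:
servo_tool:
  motion: [-20, 475, -88, 0.115, 0, 0, 12, -20, 475, -88, 0.115, 0, 0, 12, -20, 475, -88, 0.115, 0, 0, 12, -20, 475, -88, 0.115, 0, 0, 12, -20, 475, -88, 0.115, 0, 0, 12, -20, 475, -88, 0.115, 0, 0, 12, -20, 475, -88, 0.115, 0, 0, 12, -20, 475, -88, 0.115, 0, 0, 12, -20, 475, -88, 0.115, 0, 0, 12, -20, 475, -88, 0.115, 0, 0, 12, -20, 475, -88, 0.115, 0, 0, 12, -20, 475, -88, 0.115, 0, 0, 12]

```text
time_s: 9.25
tcp_pos: [0.5619, -0.3984, 0.1601]
ee_rot: [-0.061, 0.705, -0.06, -0.704]
contact_force: [-0.1, 0.5, -1.2]
grip_width: 0.243
```

```bash
python3 - <<'E'
from h import *
s=ctrl.read_state(); print(s['time_s'],s['tcp_pos'],s['grip_width'],s['qpos'].round(2))
E
```

```text
9.25 [ 0.56192826 -0.39843339  0.16014161] 0.24330176035791157 [-0.65  0.17  1.49  0.    1.47  1.09]
```

Call:
servo_tool:
  motion: [45, 0, 0, 0, 0, 0, 12, 95, 0, 0, 0, 0, 0, 12, 130, 0, 0, 0, 0, 0, 12, 143, 0, 0, 0, 0, 0, 12, 143, 0, 0, 0, 0, 0, 12, 143, 0, 0, 0, 0, 0, 32, 143, 0, 0, 0, 0, 0, 32, 143, 0, 0, 0, 0, 0, 32, 110, 0, 0, 0, 0, 0, 32, 60, 0, 0, 0, 0, 0, 32, 10, 0, 0, -0.1, 0, 0, 50, 0, 0, 0, -0.17, 0, 0, 50]

```text
time_s: 10.45
tcp_pos: [0.5636, -0.3993, 0.1684]
ee_rot: [0.003, 0.71, -0.001, -0.704]
contact_force: [-0.1, -0.6, 0.7]
grip_width: 0.581
```

Call:
servo_tool:
  motion: [0, -555, 58, 0, 0, 0, 50, 0, -555, 58, 0, 0, 0, 50, 0, -555, 58, 0, 0, 0, 50, 0, -555, 58, 0, 0, 0, 50, 0, -555, 58, 0, 0, 0, 50, 0, -555, 58, 0, 0, 0, 50, 0, -555, 58, 0, 0, 0, 50, 0, -555, 58, 0, 0, 0, 50, 0, -555, 58, 0, 0, 0, 50, 0, -555, 58, 0, 0, 0, 50, 0, -555, 58, 0, 0, 0, 50, 0, -555, 58, 0, 0, 0, 50]

```text
time_s: 11.65
tcp_pos: [0.5034, 0.1611, 0.1611]
ee_rot: [0.001, 0.708, 0.002, -0.707]
contact_force: [-0.2, -0.3, 0.2]
grip_width: 0.586
```

```bash
python3 - <<'E'
from h import *
im,m=grab('wrist','w4.png'); s=ctrl.read_state(); print(s['time_s'],s['tcp_pos'],s['grip_width'],s['qpos'].round(2))
im=cv2.imread('pics/w4.png')
o=np.hstack([top(im,m,c,.071,.04,3200) for c in((.5043,.1568),(.610,.0795))])
cv2.imwrite('pics/t4.png',cv2.convertScaleAbs(o,alpha=1.6))
E
```

```text
11.7 [0.50365048 0.16002578 0.16088166] 0.5861754165574933 [ 0.26 -0.18  1.85  0.    1.48  1.83]
```

View pics/t4.png

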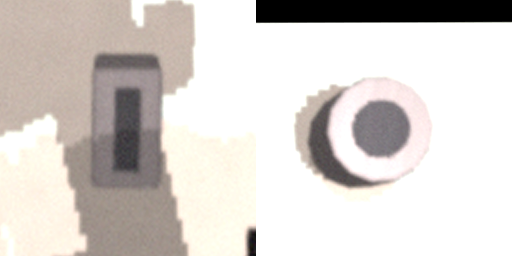

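Call:
servo_tool:
  motion: [40, 1, -0.5, 0, 0, 0, 50, 70, 1, -0.5, 0, 0, 0, 50, 100, 1, -0.5, 0, 0, 0, 50, 111, 1, -0.5, 0, 0, 0, 50, 111, 1, -0.5, 0, 0, 0, 50, 111, 1, -0.5, 0, 0, 0, 12, 111, 1, -0.5, 0, 0, 0, 12, 111, 1, -0.5, 0, 0, 0, 12, 111, 1, -0.5, 0, 0, 0, 12, 111, 1, -0.5, 0, 0, 0, 12, 70, 1, -0.5, 0, 0, 0, 12, 20, 1, -0.5, 0, 0, 0, 12]

```text
time_s: 12.9
tcp_pos: [0.5037, 0.1557, 0.1402]
ee_rot: [-0.0, -0.706, 0.0, 0.708]
contact_force: [1.1, 0.4, 0.4]
grip_width: 0.245
```

Call:
servo_tool:
  motion: [-20, 504, -36, 0.17, 0, 0, 12, -20, 504, -36, 0.17, 0, 0, 12, -20, 504, -36, 0.17, 0, 0, 12, -20, 504, -36, 0.17, 0, 0, 12, -20, 504, -36, 0.17, 0, 0, 12, -20, 504, -36, 0.17, 0, 0, 12, -20, 504, -36, 0.17, 0, 0, 12, -20, 504, -36, 0.17, 0, 0, 12, -20, 504, -36, 0.17, 0, 0, 12, -20, 504, -36, 0.17, 0, 0, 12, -20, 504, -36, 0.17, 0, 0, 12, -20, 504, -36, 0.17, 0, 0, 12]

```text
time_s: 14.1
tcp_pos: [0.5403, -0.3494, 0.1603]
ee_rot: [-0.061, 0.705, -0.061, -0.704]
contact_force: [0.5, -0.1, -0.7]
grip_width: 0.245
```

```bash
python3 - <<'E'
from h import *
im,m=grab('wrist','w5.png'); s=ctrl.read_state(); print(s['time_s'],s['tcp_pos'],s['grip_width'])
E
```

```text
14.15 [ 0.54044673 -0.34807413  0.16024275] 0.2460754148762371
```

View pics/w5.png

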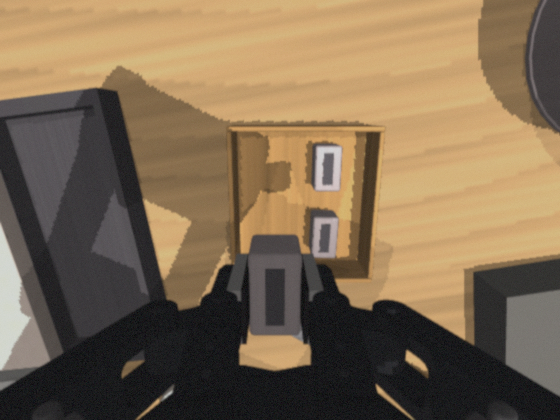

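Both bars lie in the box along its right side, and the third goes on the left. Lowering it now.

Call:
servo_tool:
  motion: [45, 0, 0, 0, 0, 0, 12, 95, 0, 0, 0, 0, 0, 12, 130, 0, 0, 0, 0, 0, 12, 141, 0, 0, 0, 0, 0, 12, 141, 0, 0, 0, 0, 0, 12, 141, 0, 0, 0, 0, 0, 29, 141, 0, 0, 0, 0, 0, 29, 141, 0, 0, 0, 0, 0, 29, 110, 0, 0, 0, 0, 0, 29, 60, 0, 0, 0, 0, 0, 32, 10, 0, 0, -0.1, 0, 0, 60, 0, 0, 0, -0.17, 0, 0, 60]

```text
time_s: 15.35
tcp_pos: [0.5421, -0.3492, 0.168]
ee_rot: [0.003, 0.71, -0.001, -0.704]
contact_force: [0.3, 0.5, 0.7]
grip_width: 0.697
```

Call:
servo_tool:
  motion: [0, -360, 49, 0, 0, 0, 60, 0, -360, 49, 0, 0, 0, 60, 0, -360, 49, 0, 0, 0, 60, 0, -360, 49, 0, 0, 0, 60, 0, -360, 49, 0, 0, 0, 60, 0, -360, 49, 0, 0, 0, 60, 0, -360, 49, 0, 0, 0, 60, 0, -360, 49, 0, 0, 0, 60, 0, -360, 49, 0, 0, 0, 60, 0, -360, 49, 0, 0, 0, 60]

```text
time_s: 16.35
tcp_pos: [0.4919, 0.0114, 0.1605]
ee_rot: [0.0, 0.707, -0.0, -0.707]
contact_force: [-0.3, -0.6, -1.1]
grip_width: 0.703
```

```bash
cat >> h.py <<'E'
def circ(im,m,c,z=.071,h=.05,s=3000):
    g=cv2.GaussianBlur(cv2.cvtColor(top(im,m,c,z,h,s),cv2.COLOR_RGB2GRAY),(0,0),3)
    r=cv2.HoughCircles(g,cv2.HOUGH_GRADIENT,1,30,param1=60,param2=15,minRadius=int(.0155*s),maxRadius=int(.0185*s))
    return [] if r is None else [(round(c[0]+h-v/s,4),round(c[1]+h-u/s,4),round(q/s,4)) for u,v,q in r[0][:4]]
E
python3 - <<'E'
from h import *
im,m=grab('wrist','w6.png'); s=ctrl.read_state(); print(s['time_s'],s['tcp_pos'],s['grip_width'])
print(circ(im,m,(.491,.012)),circ(im,m,(.61,.0795)))
im,m=grab('scene','s6.png');print(circ(im,m,(.491,.012)),circ(im,m,(.61,.0795)))
im,m=grab('side','d6.png');print(circ(im,m,(.491,.012)),circ(im,m,(.61,.0795)))
E
```

```text
16.4 [0.4918743  0.01104293 0.16024865] 0.7051352018376155
[] [(np.float32(0.6055), np.float32(0.0747), np.float32(0.0155))]
[] [(np.float32(0.6282), np.float32(0.081), np.float32(0.0163))]
[] [(np.float32(0.6098), np.float32(0.0833), np.float32(0.0166))]
```

View pics/w6.png

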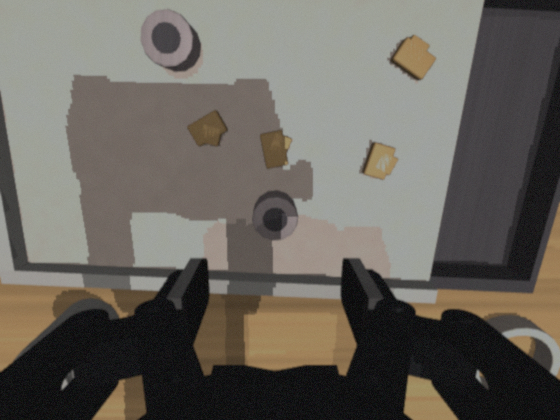

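r1 is at (275,218), where expected, with r2 at (167,38). Grasping r1.

Call:
servo_tool:
  motion: [40, 0, 0, 0, 0, 0, 60, 75, 0, 0, 0, 0, 0, 60, 103, 0, 0, 0, 0, 0, 60, 111, 0, 0, 0, 0, 0, 60, 111, 0, 0, 0, 0, 0, 60, 111, 0, 0, 0, 0, 0, 22, 111, 0, 0, 0, 0, 0, 22, 111, 0, 0, 0, 0, 0, 22, 111, 0, 0, 0, 0, 0, 22, 111, 0, 0, 0, 0, 0, 22, 70, 0, 0, 0, 0, 0, 22, 20, 0, 0, 0, 0, 0, 22]

```text
time_s: 17.7
tcp_pos: [0.4907, 0.012, 0.1405]
ee_rot: [0.0, -0.706, 0.0, 0.708]
contact_force: [1.6, 0.0, -1.0]
grip_width: 0.379
```

Call:
servo_tool:
  motion: [-20, -356, 93, 0, 0, 0, 22, -20, -356, 93, 0, 0, 0, 22, -20, -356, 93, 0, 0, 0, 22, -20, -356, 93, 0, 0, 0, 22, -20, -356, 93, 0, 0, 0, 22, -20, -356, 93, 0, 0, 0, 22, -20, -356, 93, 0, 0, 0, 22, -20, -356, 93, 0, 0, 0, 22, -20, -356, 93, 0, 0, 0, 22, -20, -356, 93, 0, 0, 0, 22, -20, -356, 93, 0, 0, 0, 22]

```text
time_s: 18.8
tcp_pos: [0.399, 0.3673, 0.1604]
ee_rot: [-0.0, 0.707, -0.0, -0.707]
contact_force: [0.4, -0.9, -0.6]
grip_width: 0.38
```

```bash
python3 - <<'E'
from h import *
im,m=grab('wrist','w7.png'); s=ctrl.read_state(); print(s['time_s'],s['tcp_pos'],s['grip_width'])
print(proj(m,(.422,.3685,.045)),[proj(m,(.422+a,.3685+b,.045)).round() for a,b in((.06,0),(0,.06),(0,-.06))])
ms,md=eyes.camera_model('scene'),eyes.camera_model('side')
print('can',ray(md,(353,281),.09),ray(ms,(362,153),.09))
E
```

```text
18.85 [0.39909299 0.36721383 0.16032533] 0.37912747551895215
[273.94130882 179.51261199] [array([274.,  99.]), array([197., 180.]), array([351., 179.])]
can [0.36251617 0.19067629 0.09      ] [0.36679688 0.19546233 0.09      ]
```

View pics/w7.png

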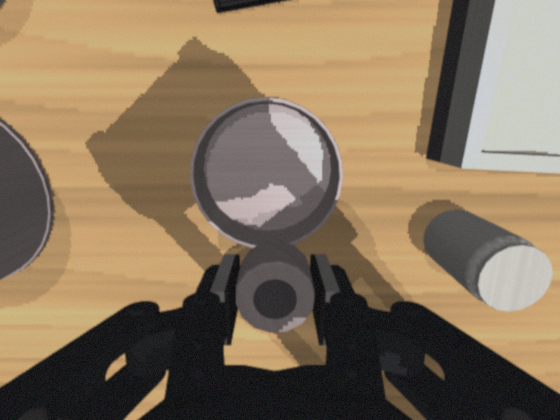

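The tin rim centre reads (266,172), so the tin is about 6 mm further in +x and +y than estimated. Placing r1 with that correction.

Call:
servo_tool:
  motion: [30, -7, -4.5, 0, 0, 0, 22, 80, -7, -4.5, 0, 0, 0, 22, 125, -7, -4.5, 0, 0, 0, 22, 142, -7, -4.5, 0, 0, 0, 22, 142, -7, -4.5, 0, 0, 0, 22, 142, -7, -4.5, 0, 0, 0, 46, 142, -7, -4.5, 0, 0, 0, 46, 142, -7, -4.5, 0, 0, 0, 46, 110, -7, -4.5, 0, 0, 0, 46, 60, -7, -4.5, 0, 0, 0, 60, 10, -7, -4.5, 0, 0, 0, 60, 0, -7, -4.5, 0, 0, 0, 60]

```text
time_s: 20.05
tcp_pos: [0.4047, 0.3763, 0.1674]
ee_rot: [-0.002, 0.71, 0.002, -0.705]
contact_force: [0.5, 0.1, -0.3]
grip_width: 0.704
```

Call:
servo_tool:
  motion: [0, 293, -206, 0, 0, 0, 60, 0, 293, -206, 0, 0, 0, 60, 0, 293, -206, 0, 0, 0, 60, 0, 293, -206, 0, 0, 0, 60, 0, 293, -206, 0, 0, 0, 60, 0, 293, -206, 0, 0, 0, 60, 0, 293, -206, 0, 0, 0, 60, 0, 293, -206, 0, 0, 0, 60, 0, 293, -206, 0, 0, 0, 60, 0, 293, -206, 0, 0, 0, 60]

```text
time_s: 21.05
tcp_pos: [0.6087, 0.0827, 0.1602]
ee_rot: [-0.0, 0.707, 0.0, -0.707]
contact_force: [-0.9, 1.3, -0.7]
grip_width: 0.704
```

```bash
python3 - <<'E'
from h import *
im,m=grab('wrist','w8.png'); s=ctrl.read_state(); print(s['time_s'],s['tcp_pos'],s['grip_width'])
t=top(im,m,(.61,.0805),.071,.05,3000); hsv=cv2.cvtColor(t,cv2.COLOR_RGB2HSV); g=hsv[:,:,2]
print(g[::20,::20])
E
```

```text
21.1 [0.60859719 0.08302167 0.16020654] 0.6981476471330161
[[109 109  96 100 104 108 107 110 110 176 175 176 177 175 175]
 [115 114 117 120 115 113 115 114 118 164 164 166 163 163 163]
 [114 115 116 113 116 114 115 118 119 113 115 133 166 165 162]
 [117 118 117 114 117 118 114 114 114 116 117 122 167 167 165]
 [117 116 117 114 118 114 120 117 114 115 114 119 165 166 166]
 [116 116 115 116 112 114  58  66  67  73 117 139 164 165 167]
 [116 119 118 119 116 113  94  94  93  93 166 165 164 166 163]
 [116 118 117 116 113 104  95  45  46  90 144 163 167 168 165]
 [139 138 166 108 109 107  93  40  37 140 154 161 159 163 164]
 [161 163 163 139  95  93  75  73  71 139 160 160 160 160 163]
 [163 162 162 128  93  94  96  91 101 159 162 161 161 164 163]
 [158 161 163 146  95  96  95  97 106 162 161 161 163 163 161]
 [160 160 159 162  96  96  96  99 105 161 163 158 160 164 163]
 [162 164 162 160  94  95  94  97 102 161  61 136 162 162 164]
 [161 162 161 162  97  99  97  96  87 119 145 145 148 162 161]]
```

Call:
servo_tool:
  motion: [40, 1.5, -1, 0, 0, 0, 60, 75, 1.5, -1, 0, 0, 0, 60, 103, 1.5, -1, 0, 0, 0, 60, 111, 1.5, -1, 0, 0, 0, 60, 111, 1.5, -1, 0, 0, 0, 60, 111, 1.5, -1, 0, 0, 0, 22, 111, 1.5, -1, 0, 0, 0, 22, 111, 1.5, -1, 0, 0, 0, 22, 111, 1.5, -1, 0, 0, 0, 22, 111, 1.5, -1, 0, 0, 0, 22, 70, 1.5, -1, 0, 0, 0, 22, 20, 1.5, -1, 0, 0, 0, 22]

```text
time_s: 22.3
tcp_pos: [0.6092, 0.0804, 0.1403]
ee_rot: [-0.0, -0.706, 0.0, 0.708]
contact_force: [1.1, 0.1, -1.1]
grip_width: 0.379
```

Call:
servo_tool:
  motion: [-20, -293, 157, 0, 0, 0, 22, -20, -293, 157, 0, 0, 0, 22, -20, -293, 157, 0, 0, 0, 22, -20, -293, 157, 0, 0, 0, 22, -20, -293, 157, 0, 0, 0, 22, -20, -293, 157, 0, 0, 0, 22, -20, -293, 157, 0, 0, 0, 22, -20, -293, 157, 0, 0, 0, 22, -20, -293, 157, 0, 0, 0, 22, -20, -293, 157, 0, 0, 0, 22]

```text
time_s: 23.3
tcp_pos: [0.4536, 0.3729, 0.1605]
ee_rot: [-0.0, 0.707, -0.0, -0.707]
contact_force: [0.2, -0.6, -1.1]
grip_width: 0.373
```

Call:
servo_tool:
  motion: [30, 0, 0, 0, 0, 0, 22, 80, 0, 0, 0, 0, 0, 22, 125, 0, 0, 0, 0, 0, 22, 142, 0, 0, 0, 0, 0, 22, 142, 0, 0, 0, 0, 0, 22, 142, 0, 0, 0, 0, 0, 46, 142, 0, 0, 0, 0, 0, 46, 142, 0, 0, 0, 0, 0, 46, 110, 0, 0, 0, 0, 0, 46, 60, 0, 0, 0, 0, 0, 60, 10, 0, 0, 0, 0, 0, 60, 0, 0, 0, 0, 0, 0, 60]

```text
time_s: 24.5
tcp_pos: [0.4548, 0.3748, 0.1678]
ee_rot: [-0.002, 0.71, 0.002, -0.704]
contact_force: [1.0, 1.0, 0.4]
grip_width: 0.701
```

```bash
python3 - <<'E'
from h import *
im,m=grab('wrist','w9.png'); s=ctrl.read_state(); print(s['time_s'],s['tcp_pos'],s['grip_width'])
a,_=grab('scene','s9.png'); b,_=grab('side','d9.png')
o=np.zeros((600,800,3),np.uint8)
A=cv2.resize(a[155:265,125:465],(800,259),interpolation=2);B=cv2.resize(b[310:420,190:370],(500,306),interpolation=2)
o[:259]=A;o[265:571,:500]=B;o[265:505,505:800]=cv2.resize(b[130:190,250:324],(295,240),interpolation=2)
cv2.imwrite('pics/o9.png',o[:,:,::-1])
E
```

```text
24.55 [0.45455545 0.37462465 0.16649659] 0.7029134186787146
```

View pics/o9.png

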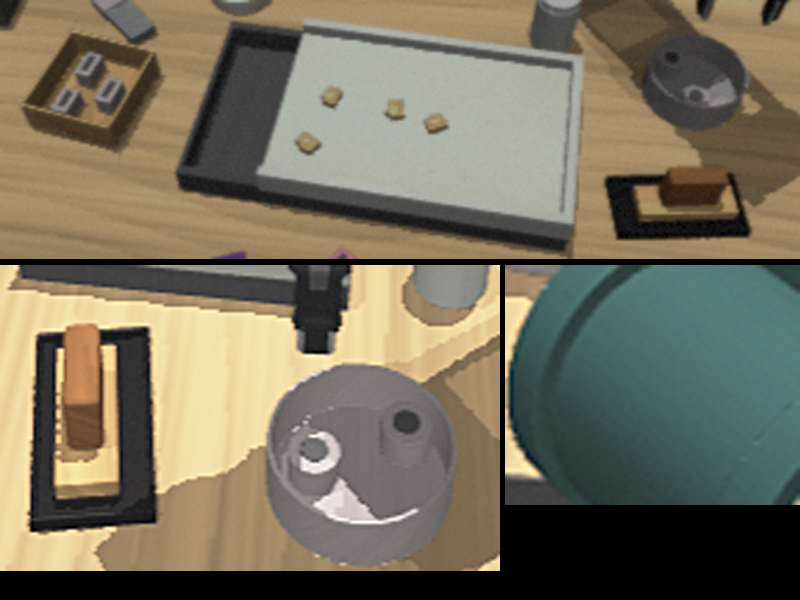

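All knobs are sorted: three bars in the box, two round knobs in the tin. Four chips are left on the panel. Next is the scraper: move above it and turn so the jaws span its 24 mm handle.

Call:
servo_tool:
  motion: [-40, 19, -150, -0.15, 0, 0, 60, -40, 19, -150, -0.3, 0, 0, 60, -40, 19, -150, -0.45, 0, 0, 60, -40, 19, -150, -0.6, 0, 0, 60, -40, 19, -150, -0.75, 0, 0, 60, -40, 19, -150, -0.9, 0, 0, 60, -40, 19, -150, -1.05, 0, 0, 60, -40, 19, -150, -1.2, 0, 0, 60, -40, 19, -150, -1.35, 0, 0, 60, -40, 19, -150, -1.5, 0, 0, 60, -40, 19, -150, -1.65, 0, 0, 60, -40, 19, -150, -1.72, 0, 0, 60]

```text
time_s: 25.85
tcp_pos: [0.6027, 0.3542, 0.1974]
ee_rot: [0.537, 0.459, 0.538, -0.461]
contact_force: [0.3, -0.2, 0.4]
grip_width: 0.701
```

```bash
python3 - <<'E'
from h import *
from scipy.spatial.transform import Rotation as R
im,m=grab('wrist','w10.png'); s=ctrl.read_state(); print(s['time_s'],s['tcp_pos'],s['grip_width'],s['qpos'].round(2)); print(R.from_quat(np.roll(s['ee_rot'],-1)).as_matrix().round(3))
print(proj(m,(.604,.355,.076)))
t=top(im,m,(.604,.355),.076,.08,3000); cv2.imwrite('pics/t10.png',t[:,:,::-1])
h=cv2.cvtColor(t,cv2.COLOR_RGB2HSV); k=((h[:,:,0]<14)&(h[:,:,1]>90)).astype('uint8')*255
k=cv2.morphologyEx(k,cv2.MORPH_OPEN,np.ones((9,9)))
for c in cv2.findContours(k,0,2)[0]:
    if cv2.contourArea(c)>2000: print(cv2.contourArea(c),cv2.minAreaRect(c))
E
```

```text
25.9 [0.60267658 0.35423209 0.19745175] 0.7066118090082109 [0.49 0.18 1.43 0.   1.54 0.34]
[[-0.003  0.988  0.156]
 [-0.001  0.156 -0.988]
 [-1.    -0.003  0.001]]
[276.02773271 205.26027799]
```

View pics/t10.png

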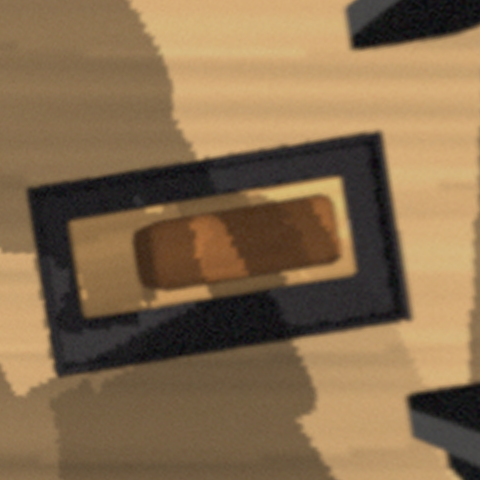

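The handle sits within 2 mm of the TCP and its angle matches. Descending.

Call:
servo_tool:
  motion: [40, 0, 0, 0, 0, 0, 60, 80, 0, 0, 0, 0, 0, 60, 120, 0, 0, 0, 0, 0, 60, 145, 0, 0, 0, 0, 0, 60, 160, 0, 0, 0, 0, 0, 60, 160, 0, 0, 0, 0, 0, 60, 160, 0, 0, 0, 0, 0, 60]
  grip_force: 90

```text
time_s: 26.6
tcp_pos: [0.6035, 0.3546, 0.0406]
ee_rot: [0.536, 0.462, 0.536, -0.461]
contact_force: [-0.2, -0.5, 0.0]
grip_width: 0.704
```

Call:
servo_tool:
  motion: [6, 0, 0, 0, 0, 0, 60, 6, 0, 0, 0, 0, 0, 60, 6, 0, 0, 0, 0, 0, 12, 6, 0, 0, 0, 0, 0, 12, 6, 0, 0, 0, 0, 0, 12, 6, 0, 0, 0, 0, 0, 12, 6, 0, 0, 0, 0, 0, 12, 6, 0, 0, 0, 0, 0, 12, 6, 0, 0, 0, 0, 0, 12]

```text
time_s: 27.5
tcp_pos: [0.6034, 0.3546, 0.0345]
ee_rot: [0.536, 0.462, 0.536, -0.461]
contact_force: [-0.3, -0.2, 5.0]
grip_width: 0.27
```

Call:
servo_tool:
  motion: [-10, 0, 0, 0, 0, 0, 12, -40, 0, 0, 0, 0, 0, 12, -80, 0, 0, 0, 0, 0, 12, -100, 0, 0, 0, 0, 0, 12, -100, 0, 0, 0, 0, 0, 12, -100, 0, 0, 0, 0, 0, 12]

```text
time_s: 28.1
tcp_pos: [0.6029, 0.3543, 0.1334]
ee_rot: [0.536, 0.461, 0.536, -0.462]
contact_force: [-0.2, 0.1, -2.4]
grip_width: 0.266
```

Call:
servo_tool:
  motion: [-10, -10, 25, 0.149, 0, 0, 12, -10, -20, 45, 0.298, 0, 0, 12, -10, -30, 65, 0.447, 0, 0, 12, -10, -40, 85, 0.596, 0, 0, 12, -10, -50, 105, 0.745, 0, 0, 12, -10, -60, 125, 0.894, 0, 0, 12, -10, -68, 145, 1.043, 0, 0, 12, -10, -76, 165, 1.192, 0, 0, 12, -10, -84, 183, 1.341, 0, 0, 12, -10, -92, 200, 1.49, 0, 0, 12, -10, -100, 215.5, 1.639, 0, 0, 12, -10, -100.5, 215.5, 1.766, 0, 0, 12]

```text
time_s: 29.3
tcp_pos: [0.5346, 0.1247, 0.142]
ee_rot: [0.019, -0.706, 0.019, 0.708]
contact_force: [-0.1, 0.0, -2.2]
grip_width: 0.269
```

```bash
python3 - <<'E'
from h import *
from scipy.spatial.transform import Rotation as R
im,m=grab('wrist','w11.png'); s=ctrl.read_state(); print(s['time_s'],s['tcp_pos'],s['grip_width'],s['qpos'].round(2)); print(R.from_quat(np.roll(s['ee_rot'],-1)).as_matrix().round(3))
for n in('scene','side'):
    im,m=grab(n,n+'11.png'); h=cv2.cvtColor(im,cv2.COLOR_RGB2HSV)
    k=((h[:,:,0]>10)&(h[:,:,0]<25)&(h[:,:,1]>80)).astype('uint8')
    for c in cv2.findContours(k,0,2)[0]:
        M=cv2.moments(c)
        if 20<M['m00']<300:
            p=ray(m,(M['m10']/M['m00'],M['m01']/M['m00']),.05)[:2]-[.546,.0455]
            l=(p@[.9988,-.049],p@[.049,.9988])
            if abs(l[0])<.11 and abs(l[1])<.27: print(n,np.round(l,3),M['m00'])
E
```

```text
29.35 [0.53480367 0.12543672 0.14203741] 0.27032249161476735 [ 0.18 -0.12  1.82 -0.    1.44  1.82]
[[-0.003 -0.061 -0.998]
 [-0.001 -0.998  0.061]
 [-1.     0.001  0.003]]
scene [ 0.063 -0.127] 38.0
scene [0.008 0.015] 32.0
scene [-0.009 -0.113] 31.0
side [ 0.061 -0.124] 52.5
```

Call:
servo_tool:
  motion: [30, 0, 0, 0, 0, 0, 12, 55, 0, 0, 0, 0, 0, 12, 63, 0, 0, 0, 0, 0, 12, 65, 0, 0, 0, 0, 0, 12, 66, 0, 0, 0, 0, 0, 12, 66, 0, 0, 0, 0, 0, 12, 66, 0, 0, 0, 0, 0, 12]

```text
time_s: 30.15
tcp_pos: [0.5362, 0.1265, 0.0789]
ee_rot: [-0.016, 0.707, -0.016, -0.706]
contact_force: [-0.4, 0.7, -2.8]
grip_width: 0.27
```

Call:
servo_tool:
  motion: [2, 0, 0, 0, 0, 0, 12, 3, 0, 0, 0, 0, 0, 12, 3, 0, 0, 0, 0, 0, 12, 3, 0, 0, 0, 0, 0, 12]

```text
time_s: 30.55
tcp_pos: [0.536, 0.1265, 0.0755]
ee_rot: [-0.016, 0.707, -0.016, -0.707]
contact_force: [-1.8, 0.5, 5.2]
grip_width: 0.272
```

Call:
servo_tool:
  motion: [0, 12, 0, 0, 0, 0, 12, 0, 24, 0, 0, 0, 0, 12, 0, 36, -0.5, 0, 0, 0, 12, 0, 48, -0.5, 0, 0, 0, 12, 0, 60, -0.7, 0, 0, 0, 12, 0, 72, -1, 0, 0, 0, 12, 0, 84, -1, 0, 0, 0, 12, 0, 96, -1.2, 0, 0, 0, 12, 0, 108, -1.3, 0, 0, 0, 12, 0, 120, -1.5, 0, 0, 0, 12, 0, 132, -1.6, 0, 0, 0, 12, 0, 144, -1.7, 0, 0, 0, 12]

```text
time_s: 31.75
tcp_pos: [0.5311, -0.0181, 0.0755]
ee_rot: [-0.017, 0.707, -0.016, -0.707]
contact_force: [0.5, 3.7, 5.4]
grip_width: 0.27
```

```bash
cat > chips.py <<'E'
from h import *
s=ctrl.read_state(); print(s['time_s'],s['tcp_pos'].round(4),s['grip_width'].round(3),s['contact_force'].round(1))
for n in('scene','side'):
    im,m=grab(n,n+'_%d.png'%(s['time_s']*10)); h=cv2.cvtColor(im,cv2.COLOR_RGB2HSV)
    k=((h[:,:,0]>9)&(h[:,:,0]<27)&(h[:,:,1]>70)&(h[:,:,2]>60)).astype('uint8')
    for c in cv2.findContours(k,0,2)[0]:
        M=cv2.moments(c)
        if 8<M['m00']<400:
            for z in(.05,.009):
                p=ray(m,(M['m10']/M['m00'],M['m01']/M['m00']),z)[:2]-[.546,.0455]
                l=np.array((p@[.9988,-.049],p@[.049,.9988]))
                if abs(l[0])<.107 and (-.17<l[1]<.165 if z>.02 else -.268<l[1]<-.17): print(n,z,(l*1000).round(),M['m00'])
E
python3 chips.py
```

```text
Traceback (most recent call last):
  File "chips.py", line 2, in <module>
    s=ctrl.read_state(); print(s['time_s'],s['tcp_pos'].round(4),s['grip_width'].round(3),s['contact_force'].round(1))
                                                                 ^^^^^^^^^^^^^^^^^^^^^
AttributeError: 'float' object has no attribute 'round'
```

Call:
servo_tool:
  motion: [0, 12, 0, 0, 0, 0, 12, 0, 24, 0, 0, 0, 0, 12, 0, 36, -0.5, 0, 0, 0, 12, 0, 48, -0.5, 0, 0, 0, 12, 0, 60, -0.7, 0, 0, 0, 12, 0, 72, -1, 0, 0, 0, 12, 0, 82, -1, 0, 0, 0, 12, 0, 92, -1.2, 0, 0, 0, 12, 0, 102, -1.3, 0, 0, 0, 12, 0, 110, -1.5, 0, 0, 0, 12, 0, 110, -1.5, 0, 0, 0, 12, 0, 110, -1.5, 0, 0, 0, 12]

```text
time_s: 32.95
tcp_pos: [0.5274, -0.1286, 0.0755]
ee_rot: [-0.016, 0.707, -0.017, -0.707]
contact_force: [-0.2, -3.0, 5.5]
grip_width: 0.272
```

```bash
sed -i "s/s\['grip_width'\].round(3)/s['grip_width']/" chips.py; python3 chips.py
```

```text
32.95 [ 0.5274 -0.1286  0.0755] 0.27215744766637495 [-0.2 -3.   5.5]
scene 0.05 [  63. -127.] 45.5
scene 0.009 [  -7. -190.] 215.0
scene 0.009 [ -69. -204.] 16.0
```

Call:
servo_tool:
  motion: [-15, 0, 0, 0, 0, 0, 12, -30, 0, 0, 0, 0, 0, 12, -30, -45, -25, 0, 0, 0, 12, -30, -85, -45, 0, 0, 0, 12, -30, -109, -58, 0, 0, 0, 12, -30, -109, -58, 0, 0, 0, 12]

```text
time_s: 33.65
tcp_pos: [0.5915, -0.0186, 0.106]
ee_rot: [-0.016, 0.707, -0.015, -0.707]
contact_force: [0.4, -0.4, -1.0]
grip_width: 0.271
```

```bash
python3 chips.py
```

```text
33.65 [ 0.5915 -0.0186  0.106 ] 0.2714680757347905 [ 0.4 -0.4 -1. ]
scene 0.05 [  64. -127.] 42.0
scene 0.009 [  26. -203.] 40.5
scene 0.05 [ 55. -65.] 191.5
scene 0.05 [  3. -74.] 19.5
scene 0.009 [ -29. -199.] 85.5
```

Call:
servo_tool:
  motion: [20, 0, 0, 0, 0, 0, 12, 28, 0, 0, 0, 0, 0, 12, 30, 0, 0, 0, 0, 0, 12, 30.3, 0, 0, 0, 0, 0, 12, 30.3, 12, 0, 0, 0, 0, 12, 30.3, 24, 0, 0, 0, 0, 12, 30.3, 36, 0, 0, 0, 0, 12, 30.3, 48, 0, 0, 0, 0, 12, 30.3, 60, 0, 0, 0, 0, 12, 30.3, 72, 0, 0, 0, 0, 12, 30.3, 84, 0, 0, 0, 0, 12, 30.3, 96, 0, 0, 0, 0, 12]

```text
time_s: 34.95
tcp_pos: [0.5859, -0.1185, 0.0755]
ee_rot: [-0.017, 0.707, -0.016, -0.706]
contact_force: [-0.0, 3.8, 5.9]
grip_width: 0.267
```

Call:
servo_tool:
  motion: [0, 10, 0, 0, 0, 0, 12, 0, 15, 0, 0, 0, 0, 12, 0, 15, 0, 0, 0, 0, 12, -20, 15, 0, 0, 0, 0, 12, -60, 15, 0, 0, 0, 0, 12, -70, -35, 0, 0, 0, 0, 12, -70, -85, 0, 0, 0, 0, 12, -70, -135, 0, 0, 0, 0, 12, -70, -185, 0, 0, 0, 0, 12, -70, -215, 0, 0, 0, 0, 12, -70, -215, 0, 0, 0, 0, 12]

```text
time_s: 36.05
tcp_pos: [0.5955, 0.0998, 0.1443]
ee_rot: [0.015, -0.707, 0.015, 0.707]
contact_force: [0.5, -0.6, -1.4]
grip_width: 0.273
```

```bash
python3 chips.py; ls pics; python3 - <<'E'
from h import *
f=sorted(__import__('glob').glob('pics/scene_*.png'))[-1]; a=cv2.imread(f)
b=cv2.imread(f.replace('scene','side'))
o=np.zeros((600,800,3),np.uint8); o[:300]=cv2.resize(a[150:270,120:440],(800,300),interpolation=2); o[300:,:400]=cv2.resize(b[130:330,190:457],(400,300),interpolation=2)
cv2.imwrite('pics/o12.png',o)
E
```

```text
36.05 [0.5955 0.0998 0.1443] 0.2728775328944195 [ 0.5 -0.6 -1.4]
scene 0.009 [  78. -218.] 54.5
scene 0.009 [  27. -202.] 42.0
scene 0.05 [24. 59.] 198.5
scene 0.05 [-34.  58.] 18.0
scene 0.009 [ -29. -199.] 87.0
side 0.05 [  68. -169.] 11.5
side 0.009 [  79. -225.] 11.5
d6.png
d9.png
o9.png
s6.png
s9.png
scene0.png
scene11.png
scene_329.png
scene_336.png
scene_360.png
side0.png
side11.png
side_329.png
side_336.png
side_360.png
t1.png
t10.png
t3.png
t4.png
w1.png
w10.png
w11.png
w2.png
w3.png
w4.png
w5.png
w6.png
w7.png
w8.png
w9.png
za.png
zb.png
zc.png
```

View pics/o12.png

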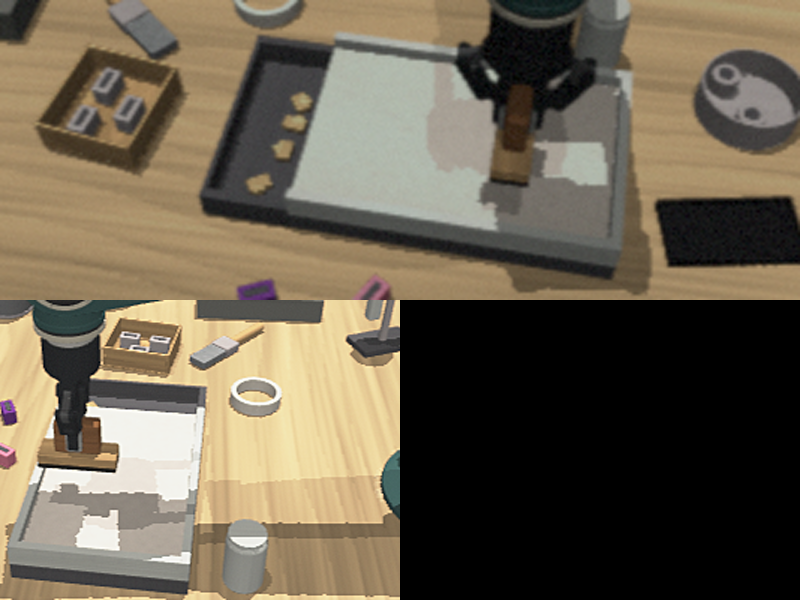

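The scraper is lifted. All four chips lie in the trough at about (258-302, 100-183), the panel is clear and the containers are filled correctly. Taking the scraper back to its tray.

Call:
servo_tool:
  motion: [0, -22, 0, -0.149, 0, 0, 12, 0, -44, 0, -0.298, 0, 0, 12, 0, -66, 0, -0.447, 0, 0, 12, 0, -88, 0, -0.596, 0, 0, 12, 0, -110, 0, -0.745, 0, 0, 12, 0, -132, 0, -0.894, 0, 0, 12, 0, -154, 0, -1.043, 0, 0, 12, 0, -176, 2, -1.192, 0, 0, 12, 0, -198, 3, -1.341, 0, 0, 12, 0, -220, 4, -1.49, 0, 0, 12, 0, -248, 4, -1.639, 0, 0, 12, 0, -248, 4, -1.771, 0, 0, 12]

```text
time_s: 37.35
tcp_pos: [0.6038, 0.346, 0.1442]
ee_rot: [0.538, 0.458, 0.538, -0.458]
contact_force: [0.0, -0.2, -2.1]
grip_width: 0.271
```

Call:
servo_tool:
  motion: [0, 0, 0, 0, 0, 0, 12, 0, 0, 0, 0, 0, 0, 12]

```text
time_s: 37.55
tcp_pos: [0.6038, 0.3439, 0.1444]
ee_rot: [0.536, 0.461, 0.536, -0.462]
contact_force: [0.2, 0.1, -2.7]
grip_width: 0.272
```

```bash
python3 - <<'E'
from h import *
from scipy.spatial.transform import Rotation as R
s=ctrl.read_state(); print(s['time_s'],s['tcp_pos'],s['grip_width']); print(R.from_quat(np.roll(s['ee_rot'],-1)).as_matrix().round(3))
im,m=grab('wrist','w13.png')
# dark tray region at z=.012
t=top(im,m,(.602,.347),.012,.12,2000); g=t.max(2); k=cv2.morphologyEx((g<55).astype('uint8')*255,cv2.MORPH_OPEN,np.ones((7,7)))
for c in cv2.findContours(k,0,2)[0]:
    if cv2.contourArea(c)>3000:
        x,y,w,h=cv2.boundingRect(c); print(cv2.contourArea(c),'x',.602+.12-y/2000,.602+.12-(y+h)/2000,'y',.347+.12-x/2000,.347+.12-(x+w)/2000)
E
```

```text
37.55 [0.60376845 0.3439257  0.14443241] 0.27168168169850754
[[-0.     0.989  0.148]
 [-0.     0.148 -0.989]
 [-1.    -0.     0.   ]]
6676.0 x 0.5894999999999999 0.482 y 0.27999999999999997 0.22699999999999998
6653.0 x 0.633 0.565 y 0.4255 0.381
10866.5 x 0.722 0.649 y 0.293 0.22699999999999998
```

Call:
servo_tool:
  motion: [30, -1, -4.5, 0, 0, 0, 12, 65, -1, -4.5, 0, 0, 0, 12, 90, -1, -4.5, 0, 0, 0, 12, 103, -1, -4.5, 0, 0, 0, 12, 107, -1, -4.5, 0, 0, 0, 12, 109, -1, -4.5, 0, 0, 0, 12, 109.3, -1, -4.5, 0, 0, 0, 12, 109.3, -1, -4.5, 0, 0, 0, 12]

```text
time_s: 38.4
tcp_pos: [0.602, 0.35, 0.0366]
ee_rot: [0.537, 0.461, 0.537, -0.46]
contact_force: [0.2, -0.2, -1.3]
grip_width: 0.271
```

Call:
servo_tool:
  motion: [1.5, 0, 0, 0, 0, 0, 12, 2, 0, 0, 0, 0, 0, 12, 2, 0, 0, 0, 0, 0, 12]

```text
time_s: 38.7
tcp_pos: [0.6019, 0.3501, 0.0345]
ee_rot: [0.537, 0.461, 0.537, -0.46]
contact_force: [-1.5, -1.2, 5.3]
grip_width: 0.269
```

Contact force is +5 N, so the scraper stands on the tray floor. Releasing, lifting and backing away.

Call:
servo_tool:
  motion: [0, 0, 0, 0, 0, 0, 45, 0, 0, 0, 0, 0, 0, 60, 0, 0, 0, 0, 0, 0, 60, 0, 0, 0, 0, 0, 0, 60, -20, 0, 0, 0, 0, 0, 60, -60, 0, 0, 0, 0, 0, 60, -110, 0, 0, 0, 0, 0, 60, -160, 0, 0, 0, 0, 0, 60, -160, 0, 0, 0, 0, 0, 60, -160, 0, 0, 0, 0, 0, 60]

```text
time_s: 39.7
tcp_pos: [0.6018, 0.35, 0.1946]
ee_rot: [0.537, 0.461, 0.537, -0.459]
contact_force: [-0.1, -0.5, -0.7]
grip_width: 0.707
```

```bash
python3 - <<'E'
from h import *
s=ctrl.read_state(); print(s['time_s'],s['tcp_pos'],s['grip_width'],s['contact_force'])
im,m=grab('wrist','w14.png')
def rect(n,z,c,hh,lo,hi,ex=2000):
    t=top(im,m,c,z,hh,3000); h=cv2.cvtColor(t,cv2.COLOR_RGB2HSV); k=cv2.inRange(h,lo,hi); k=cv2.morphologyEx(cv2.morphologyEx(k,2,np.ones((9,9))),3,np.ones((25,25)))
    for q in cv2.findContours(k,0,2)[0]:
        if cv2.contourArea(q)>ex:
            (u,v),wh,a=cv2.minAreaRect(q); print(n,round(c[0]+hh-v/3000,4),round(c[1]+hh-u/3000,4),np.round(np.array(wh)/3),round(a,1))
rect('handle',.076,(.602,.35),.06,(0,120,20),(12,255,200))
rect('tray',.012,(.602,.347),.10,(0,0,0),(180,255,55),8000)
h=cv2.cvtColor(im,cv2.COLOR_RGB2HSV); p=proj(m,(.602,.35,.076)).astype(int); print(p,h[p[1]-8:p[1]+9:8,p[0]-24:p[0]+25:12].reshape(-1,3).tolist())
E
python3 chips.py
```

```text
39.7 [0.60181601 0.35002891 0.19463079] 0.7068317022275223 [-0.08390153 -0.5389931  -0.74216174]
tray 0.6008 0.3476 [ 79. 147.] 80.9
[273 207] [[81, 64, 28], [14, 165, 124], [14, 168, 149], [13, 169, 116], [75, 32, 32], [132, 85, 15], [13, 152, 106], [13, 160, 86], [13, 151, 83], [100, 15, 51], [165, 20, 25], [13, 138, 85], [14, 167, 81], [15, 152, 79], [15, 10, 51]]
39.75 [0.6014 0.3498 0.1927] 0.7058047657695993 [ 0.3  0.4 -1.2]
side 0.05 [  69. -169.] 12.5
side 0.009 [  80. -226.] 12.5
```

Call:
servo_tool:
  motion: [-40, 0, 0, 0, 0, 0, 60, -80, -40, 0, 0, 0, 0, 60, -80, -80, 0, 0, 0, 0, 60, -80, -120, 0, 0, 0, 0, 60, -80, -150, 0, 0, 0, 0, 60, -80, -150, 0, 0, 0, 0, 60, -80, -150, 0, 0, 0, 0, 60]

```text
time_s: 40.55
tcp_pos: [0.4529, 0.3268, 0.2726]
ee_rot: [0.537, 0.46, 0.537, -0.46]
contact_force: [0.6, -0.3, -0.6]
grip_width: 0.702
```

```bash
python3 chips.py; python3 - <<'E'
from h import *
from glob import glob
for n in('scene','side'):
    f=sorted(glob(f'pics/{n}_*.png'))[-1]; im=cv2.imread(f)[:,:,::-1].copy(); m=eyes.camera_model(n)
    c=(.602,.35); t=top(im,m,c,.076,.07,3000); h=cv2.cvtColor(t,cv2.COLOR_RGB2HSV); print(h[210,210])
    k=cv2.morphologyEx(cv2.inRange(h,(4,110,85),(15,255,255)),2,np.ones((7,7)))
    for q in cv2.findContours(k,0,2)[0]:
        if cv2.contourArea(q)>1500:
            (u,v),wh,a=cv2.minAreaRect(q); print(n,'handle top+side',round(c[0]+.07-v/3000,4),round(c[1]+.07-u/3000,4),np.round(np.array(wh)/3),round(a,1))
    # bystanders and containers: change against first image
    d=cv2.absdiff(cv2.imread(f),cv2.imread(f'pics/{n}0.png')).max(2)
    k=cv2.morphologyEx((d>40).astype('uint8'),2,np.ones((3,3)))
    print(n,[cv2.boundingRect(q) for q in cv2.findContours(k,0,2)[0] if cv2.contourArea(q)>25])
E
```

```text
40.55 [0.4529 0.3268 0.2726] 0.7017427507194459 [ 0.6 -0.3 -0.6]
side 0.05 [  69. -169.] 12.5
side 0.009 [  80. -226.] 12.5
[ 13 147 116]
scene handle top+side 0.6046 0.347 [24. 63.] 80.3
scene [(219, 220, 9, 6), (309, 216, 14, 16), (251, 211, 10, 10), (283, 210, 12, 17), (230, 206, 7, 7), (306, 204, 9, 8), (289, 197, 8, 9), (234, 196, 8, 6), (151, 194, 10, 11), (417, 192, 9, 8), (262, 192, 9, 9), (166, 191, 12, 13), (341, 188, 10, 17), (237, 187, 7, 7), (314, 184, 11, 16), (289, 180, 13, 15), (157, 180, 13, 13), (402, 179, 34, 15), (145, 124, 11, 18), (302, 112, 22, 6), (156, 106, 196, 58), (305, 98, 14, 4), (301, 75, 33, 10), (272, 51, 19, 32), (294, 47, 19, 7), (423, 13, 101, 127), (389, 0, 50, 40), (292, 0, 179, 239)]
[ 13 142 192]
side handle top+side 0.5984 0.3673 [26. 97.] 80.7
side [(222, 378, 10, 10), (290, 369, 26, 30), (229, 364, 72, 56), (311, 363, 38, 37), (502, 284, 58, 17), (272, 277, 21, 11), (276, 271, 14, 5), (536, 265, 11, 7), (447, 254, 21, 25), (230, 250, 16, 12), (258, 245, 12, 10), (233, 244, 9, 6), (470, 242, 11, 16), (237, 228, 19, 12), (245, 206, 12, 9), (360, 116, 38, 14), (253, 0, 307, 417)]
```

```bash
python3 -c "
from plant import ctrl; print(ctrl.sign_off())"
```

```text
the job is handed in; nothing more can be done
None
```

I finished the job and handed it in at about 41 s of the 208 s limit; `sign_off` gives no verdict.

- **Knobs:** the panel held five, two round and three oblong. The round ones are in the tin and the oblong ones in the box.
- **Chips:** there were four, and two scraper passes swept them all into the trough. The fingers never touched a chip.
- **Scraper:** it is back in its tray. The last scene picture puts the handle top at 24 x 63 mm (nominal 24 x 64), so it stands upright. It is about 4 mm off the tray centre, and the gripper is well clear.

**Checks that failed or disagreed:**
- My chip colour script found no chips in the final scene picture, probably because of arm shadow. Comparing with the start picture does show changed spots where the four chips lie in the trough, and the picture taken after the second pass shows them there too.
- The side camera's handle estimate was about 20 mm off, because it merged the handle's side face with its top.
- I did not measure the tape, brush and thinner directly. The comparison with the start picture shows no change at their places.

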